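Pack aluminium channels interlocked in a tray

ROBOT

A 6-joint arm with a two-finger parallel gripper is mounted at the origin on a cart in front of the work surface, level with it; the furniture and walls round the work are solid. World frame = base frame: x ahead of the robot, y to its left, z up, the work surface at z = 0. Lengths are in m, angles in degrees, forces in N, time in s.
With the tool pointing down it reaches from about 0.25 to 0.725 m from the base axis. Payload 9.7 kg.
Tool frame: the origin (TCP) lies midway between the tips of the shut fingers; the grasp point (between the pads) lies 19 mm behind it; z points along the fingers, y is the line along which they close (so a half turn about z gives the same grasp; the last joint's range is limited). The gripper opens to 85 mm and grips with 20 to 120 N. Pads are 22 mm wide; open, the fingers measure 114 mm over their backs; the gripper's body (76 mm by 85 mm) begins 54 mm behind the grasp point. The pads swing forward as they close: fully open they stand 13 mm farther back than shut.
Start: joints at [-75.459, 4.979, 10.078, 95.1, 0, 90], TCP at [0.138, -0.532, 0.209] pointing down, gripper open.
Joint ranges: [-179.16, 179.16], [-48.56, 103.87], [-65.8, 70.77], [-126.05, 130.52], [-82.76, 87.17], [-180, 180]. Speed limits (degrees/s): [127.2, 127.2, 147.25, 180, 180, 180].

INTERFACE

Orientations are given as [roll, pitch, yaw] about the fixed x, y, z axes, in that order (R = Rz(yaw) Ry(pitch) Rx(roll)).
In Python, from workcell import bot gives the robot as it stands.
- The arm moves only by the shell command python3 -m crank 'ROWS' [FORCE]. ROWS is JSON, a list of rows, each an object with "gripper": the finger opening in mm, from 0 to 85.4; "travel": the shift along the tool's x, y, z in mm, a list of three; "twist": the turn, a rotation vector about the tool's x, y, z in rad, a list of three. In form: [{"gripper": gripper, "travel": [tx, ty, tz], "twist": [rx, ry, rz]}, ...]. A call has 1 to 12 rows; each row shifts and turns the commanded pose from where the row before left it, along the tool's axes as they then stand; what a row does not reach is not made up. A row lasts 1/8 s, in which the tool goes at most 62.5 mm and 10.7 degrees, less where a joint would pass 70% of its speed; a pose out of reach is approached as far as the arm can. A call is refused whole if a number of a shift passes 62.5 or a number of a turn 0.188, either way. A call with a gripper value outside its range is refused whole. The fingers move at their own pace and stop on an object; FORCE is the grip in N (left out, the last holds). Time passes only in rows, so rows that do not move let the fingers close. It gives the time, the measured TCP pose, the force, the opening and the grip force at its end, in the units of the state.
- bot.get_obs(): the state, without advancing time (a new reading comes with each control period).
- bot.camera(name): name is "side" or "top" or "wrist"; returns the picture (480x640x3 uint8, red, green, blue); there is no depth.
- bot.calibration(name): a dict with "vfov" (degrees; the focal length in pixels is half the picture's height over the tangent of half this angle, whatever the lens; pixels are square), "cx", "cy" (the principal point, pixels), "k1" (the pictures are not rectified: a ray, as slopes to the right and down, at radius r is drawn at 1 + k1 r^2 times it, then the intrinsics apply), "camera_from_world" (4x4, takes a point from world to camera coordinates). Camera axes: x right, y down, z forward; pixel columns grow to the right and rows downward; lengths in m; the calibration is good to about 2 mm. A picture is of the moment at which its call begins: read the wrist's pose just before it. calibration takes no time and is no camera call; for the wrist camera it gives the pose at the moment of the call.
- bot.job_done(): hands the job in; it is judged then, once.
The state is a dict: "time": time; "q": joint angles; "qd": joint speeds; "joint_efforts": joint torques, N m; "ee_pos": TCP position; "tcp_rot": TCP orientation; "wrist_force": force on the tool from outside, world axes, zero at the start; "torque": the same for the moment, N m; "opening": finger opening in m; "grasp_force": force on a finger pad.
Only numpy, scipy, OpenCV 4.12 (cv2) and the standard library are available. Lean on these libraries where they do the work, as an engineer would, in place of code of your own. Each camera call takes 0.05 s, during which the arm holds its last target. There are 200 camera calls.

TASK

Pack the three aluminium channels compactly in the tray, alternately flipped so that their legs interlock. First take the loose channel that lies open side up on the bench and lay it, still open side up, flat on the tray floor beside the channel already in there; then take the channel from the sloping stand and lower it, open side down, over the two so that one of its legs stands in each trough and it sits level, within the tray's ends. Lower the channels rather than dropping them, let go of everything, and do not shift the tape roll, the small round can, the small jar or the empty small beaker; the large beaker with the two glass rods stands fixed in the way.

Things in the scene. Friction and masses are not known exactly. Their poses are not given: they have to be found in the camera images.
- tray: Fixed grey tray, its floor level, 4 mm thick, with a rim all round whose top is 16 mm above the bench. Inside 156 mm along its x by 132 mm along its y; rim walls 4 mm thick. Origin at the centre of its underside (bench height), x across the channels that go in it, y along them, z up. Small ear on the rim at the middle of each y end.
- stand: Fixed grey stand, either left of the large beaker or right of the tray; foot 120 x 150 mm. Its plate, 150 mm wide (along its y), slopes 35 degrees, rising along the stand's +x (away from the robot), so it faces up and towards the robot. Origin on the bench; the sloping surface is 60 mm above the origin. A ledge along the lower edge stands 10 mm out of the plate.
- channel_a: Plain aluminium U channel, 120 mm long (its y), 62 mm wide outside (its x), 40 mm high, walls 4 mm thick: the trough is 54 mm wide, 36 mm deep. 0.18 kg, loose. It already lies in the tray open side up, along the tray's y, close to the rim on the tray's -x side. Origin at the centre of its underside, z up.
- channel_b: Same shape, size and axes as channel_a, 0.14 to 0.25 kg, loose, lying open side up on the bench, in the other of the two places where the stand may be, its length roughly crosswise to the robot. Grip it across its 62 mm width. In the tray, near the rim on the +x side, it leaves about 30 mm between the two channels.
- channel_c: Same shape and size, 0.14 to 0.25 kg, loose, open side down on the stand's sloping plate, lower leg against the ledge, so tilted 35 degrees. Origin at the centre of the plane of its feet (free leg edges), z out through the web (its outer face at 40 mm), y along its length, x across, up the slope. Packed, its feet stand on the other channels' webs, 8 mm above the bench.
- tape_roll: Roll of clear tape lying flat, 55 mm across, 18 mm high, loose, to be left alone. Origin at the centre of its underside.
- objective_can: Small round can, black below and clear above, 38 mm across, 56 mm high, loose, to be left alone. Origin at the centre of its underside.
- powder_jar: Small white jar with a screw cap, 60 mm across, 60 mm high, loose, to be left alone. Origin at the centre of its underside.
- beaker_b: Large glass beaker, 118 mm across, 148 mm high, fixed near the middle of the bench, left of the tray; two glass rods lean in it and reach up to about 220 mm above the bench. Carry things over or round it. Origin at the centre of its underside.
- small_beaker: Small empty glass beaker at the back right, 90 mm across, 138 mm high, loose, to be left alone. Origin at the centre of its underside.
Things that resemble listed ones, but are neither listed nor needed, are in the scene too. Of the things shaped like the tray, the grey one is meant.

How it is judged (in metres and radians):
On the way:
1. The loose channel lies flat in the tray, open side up, beside the first one and released, while the third is still on its stand (z of channel_a in the frame of tray between 0.002 and 0.0065 m and angle between each of channel_a, channel_b's own z axis and vertical below 0.06 rad and y of channel_a in the frame of tray between -0.011 and 0.011 m and z of channel_b in the frame of tray between 0.002 and 0.0065 m and y of channel_b in the frame of tray between -0.011 and 0.011 m and horizontal distance between channel_a and channel_b above 0.06 m and linear speed of channel_b below 0.02 m/s and contact force between channel_b and the fingers below 0.05 N and distance of channel_c from where it was at the start of the episode below 0.03 m), for 0.2 s.
At the end, for the whole second after the job is handed in: In the tray, released and at rest: two channels flat on its floor side by side, open side up; the third open side down over them, a leg in each trough, feet on their webs (3 mm), parallel to the tray (5.7 degrees). All level within 3.4 degrees, centred lengthwise within 11 mm (z of channel_a in the frame of tray between 0.002 and 0.0065 m and angle between each of channel_a, channel_b, channel_c's own z axis and vertical below 0.06 rad and y of channel_a in the frame of tray between -0.011 and 0.011 m and z of channel_b in the frame of tray between 0.002 and 0.0065 m and y of channel_b in the frame of tray between -0.011 and 0.011 m and horizontal distance between channel_a and channel_b above 0.06 m and z of channel_c in the frame of tray between 0.0055 and 0.0115 m and y of channel_c in the frame of tray between -0.011 and 0.011 m and angle between the y axis of channel_c and the y axis of tray, either way round below 0.1 rad and horizontal distance between channel_c and channel_a between 0.012 and 0.057 m and horizontal distance between channel_c and channel_b between 0.012 and 0.057 m and linear speed of each of channel_a, channel_b, channel_c below 0.02 m/s and contact force between each of channel_a, channel_b, channel_c and the fingers below 0.05 N); the robot touches nothing.
It fails at once if A channel is dropped from more than about 20 mm or thrown ((contact force between channel_b and the fingers below 0.05 N and linear speed of channel_b above 0.6 m/s) or (contact force between channel_c and the fingers below 0.05 N and linear speed of channel_c above 0.6 m/s)).
It fails at once if The tape roll, the can, the jar or the small beaker is shifted by more than 30 mm (distance of any of tape_roll, objective_can, powder_jar, small_beaker from where it was at the start of the episode above 0.03 m).
It also fails if it takes over 70 s, if anything falls off the work surface, if the arm or the gripper's body presses on something with over 40 N, if the wrist force passes 120 N, or if a joint passes its speed limit or range.

## Working session

There is one attempt and no reset: what is moved stays moved. The work goes in short steps, Python scripts to look and compute and a shell command to move; the robot and the scene stay as the last step left them, time stands still between calls to the robot, and variables do not carry over. Pictures are saved under pics/ and viewed, at most 13 in all, crops included, and the job is handed in when it is done.

```bash
mkdir -p pics; ls
python3 - <<'E'
from workcell import bot
import cv2
o=bot.get_obs();print(o)
for n in ("top","side"):
    im=bot.camera(n);cv2.imwrite(f"pics/{n}0.png",im[:,:,::-1]);c=bot.calibration(n);print(n,c)
print(bot.calibration("wrist"))
E
```

```text
pics
{'time': 0.0, 'q': array([-7.54565896e+01,  5.01221114e+00,  1.00352512e+01,  9.51007378e+01,
       -1.12770354e-03,  9.00001589e+01]), 'qd': array([ 0.0633139 , -0.05597142, -0.04909844, -0.02947   , -0.08818263,
        0.09516996]), 'joint_efforts': array([-8.63974929e-04, -5.20380914e+01,  4.64807940e+01,  1.63835718e-02,
       -7.48180014e-05,  1.03496799e-05]), 'ee_pos': array([ 0.13804079, -0.53212474,  0.20857958]), 'tcp_rot': array([-1.79922302e+02,  1.12791793e-03,  1.45432531e+01]), 'wrist_force': array([ 0.16631705, -0.06129893, -0.18817227]), 'torque': array([ 0.03607014, -0.00680541, -0.00568459]), 'grasp_force': 0.0, 'opening': 0.08543412398273977}
top {'vfov': 42.79319355986499, 'cx': 319.3390247594217, 'cy': 238.902126236153, 'k1': -0.15336373100668205, 'camera_from_world': array([[ 0.01855602, -0.99977826,  0.00995488, -0.21081895],
       [-0.9854626 , -0.01997023, -0.16871471,  0.54753548],
       [ 0.1688761 , -0.00667948, -0.98561465,  1.67506868],
       [ 0.        ,  0.        ,  0.        ,  1.        ]])}
side {'vfov': 42.063502963652006, 'cx': 327.2083031331467, 'cy': 245.2975213425592, 'k1': -0.1742513279168252, 'camera_from_world': array([[-0.92130601, -0.3886896 ,  0.01075293,  0.46152547],
       [-0.2435448 ,  0.55527198, -0.79521001,  0.29610395],
       [ 0.30311906, -0.73525058, -0.60623875,  1.47416017],
       [ 0.        ,  0.        ,  0.        ,  1.        ]])}
{'vfov': 59.404137667787104, 'cx': 319.0418817669612, 'cy': 234.4390758116311, 'k1': -0.07820265144998229, 'camera_from_world': array([[ 0.25152747, -0.96784888, -0.00157193, -0.54817368],
       [-0.92229307, -0.24018009,  0.30280195, -0.03923041],
       [-0.29344407, -0.07471322, -0.95305221,  0.37887574],
       [ 0.        ,  0.        ,  0.        ,  1.        ]])}
```

View pics/top0.png

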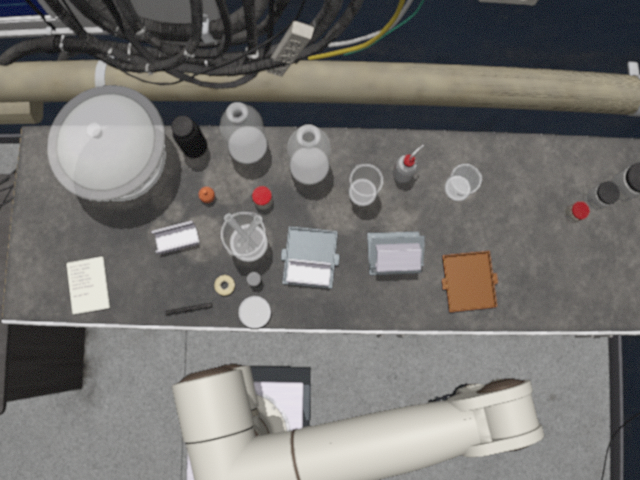

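View pics/side0.png

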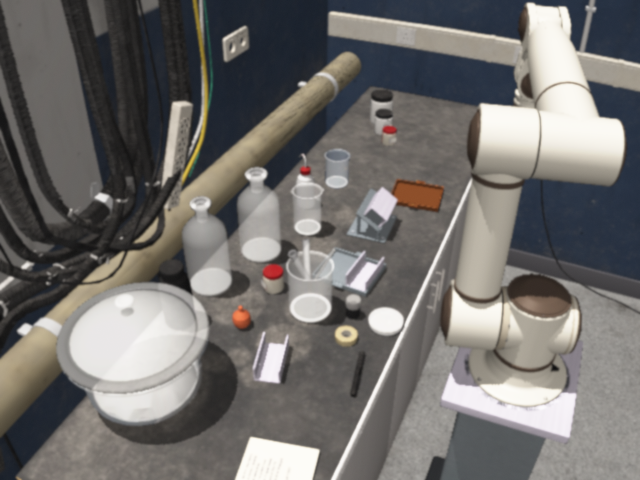

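The top view shows:
- The grey tray at (311,258), with channel_a on its near side at (310,273).
- The stand with channel_c at (396,254).
- Channel_b at (176,238).
- Large beaker (245,240), tape (225,285), can (253,279), jar (254,312) and small beaker (363,187).

The orange tray-like thing at (470,281) is a decoy, as the grey one is meant. The beaker at (460,185) is another lookalike.

```bash
cat > h.py <<'E'
import numpy as np, cv2
from workcell import bot
from scipy.spatial.transform import Rotation as R
def K(c):
    f=240/np.tan(np.radians(c["vfov"]/2)); return np.array([[f,0,c["cx"]],[0,f,c["cy"]],[0,0,1.]])
def ray(c,px):
    # ray = slopes s drawn at s*(1+k1 r^2): OpenCV distortion model with k1 only
    s=cv2.undistortPointsIter(np.array([[px]],float),K(c),np.array([c["k1"],0,0,0.]),None,None,(3,40,1e-9))[0,0]
    T=c["camera_from_world"]; Rm=T[:3,:3]; o=-Rm.T@T[:3,3]
    d=Rm.T@np.array([s[0],s[1],1]); return o,d/np.linalg.norm(d)
def plane(c,px,z):
    o,d=ray(c,px); return o+d*(z-o[2])/d[2]
def proj(c,P):
    T=c["camera_from_world"]; P=np.atleast_2d(P).astype(float)
    rv=cv2.Rodrigues(T[:3,:3])[0]
    return cv2.projectPoints(P,rv,T[:3,3],K(c),np.array([c["k1"],0,0,0.]))[0][:,0]
def snap(n,name):
    c=bot.calibration(n); im=bot.camera(n)[:,:,::-1].copy(); cv2.imwrite(f"pics/{name}.png",im); return c,im
def tool():
    o=bot.get_obs(); return o["ee_pos"],R.from_euler("xyz",o["tcp_rot"],degrees=True)
def delta(p,rpy):
    """move from present pose to (p,rpy): travel mm in the present tool axes, twist rad"""
    p0,r0=tool(); r1=R.from_euler("xyz",rpy,degrees=True)
    return (r0.inv().apply(np.array(p)-p0)*1000).round(1),(r0.inv()*r1).as_rotvec().round(4)
E
python3 - <<'E'
from h import *
c=bot.calibration("top")
for n,px,z in [("b",(177,238),.02),("bL",(154,240),.04),("bR",(197,234),.04),("tray",(311,258),.01),("trayTL",(290,229),.016),("trayTR",(337,230),.016),("trayBL",(283,287),.016),("trayBR",(334,288),.016),("stand",(397,254),.06),("beaker",(248,250),0),("tape",(225,285),.018),("can",(254,280),.056),("jar",(255,312),.06),("sb",(363,198),0)]:
    print(n,plane(c,px,z).round(3))
im=cv2.imread("pics/top0.png")
a=cv2.resize(im[205:325,140:220],None,fx=4,fy=4,interpolation=3)
b=cv2.resize(im[205:325,270:440],None,fx=4,fy=4,interpolation=3)[:, :480]
cv2.imwrite("pics/crop0.png",np.hstack([a,b]) )
T=bot.calibration("wrist")["camera_from_world"];p,r=tool()
Rc=T[:3,:3]; o=-Rc.T@T[:3,3]; print("cam in tool",r.inv().apply(o-p),r.inv().apply(Rc.T[:,2]), r.inv().apply(Rc.T[:,0]))
print(delta([.46,.2,.3],[180,0,90]),delta([.46,.2,.3],[180,0,0]))
E
```

```text
b [0.551 0.209 0.02 ]
bL [0.54  0.271 0.04 ]
bR [0.56  0.148 0.04 ]
tray [ 0.502 -0.178  0.01 ]
trayTL [ 0.584 -0.116  0.016]
trayTR [ 0.584 -0.251  0.016]
trayBL [ 0.417 -0.1    0.016]
trayBR [ 0.417 -0.244  0.016]
stand [ 0.511 -0.418  0.06 ]
beaker [0.523 0.005 0.   ]
tape [0.419 0.064 0.018]
can [ 0.431 -0.021  0.056]
jar [ 0.342 -0.027  0.06 ]
sb [ 0.684 -0.326  0.   ]
cam in tool [ 0.07758579 -0.00124522 -0.16344801] [-3.02803390e-01 -2.13861322e-04  9.53053021e-01] [4.77289893e-04 9.99999815e-01 3.76040233e-04]
(array([ 495.5, -628. ,  -90.6]), array([-1.000e-03, -8.000e-04, -1.317e+00])) (array([ 495.5, -628. ,  -90.6]), array([-1.200e-03,  2.000e-04,  2.538e-01]))
```

View pics/crop0.png

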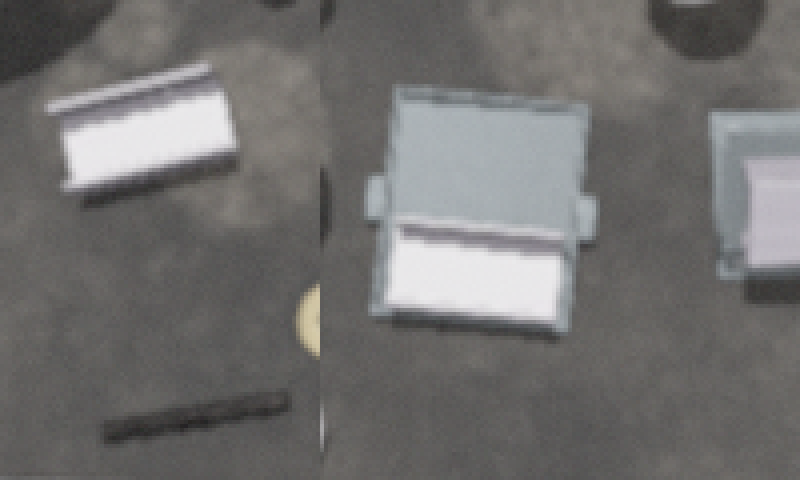

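The crop confirms three things: the grey tray (yaw about -5°) holds channel_a on its near (-x) side, channel_b (yaw about +9°) lies open side up, and the stand is on the right. I'm moving above channel_b for a close look.

```bash
python3 -m crank '[{"gripper":85,"travel":[0,0,-45],"twist":[0,0,0]},{"gripper":85,"travel":[0,0,-46],"twist":[0,0,0]},{"gripper":85,"travel":[36,-38.5,0],"twist":[0,0,0]},{"gripper":85,"travel":[36,-38.5,0],"twist":[0,0,0]},{"gripper":85,"travel":[36,-38.5,0],"twist":[0,0,0]},{"gripper":85,"travel":[36,-38.5,0],"twist":[0,0,0]},{"gripper":85,"travel":[36,-38.5,0],"twist":[0,0,0]},{"gripper":85,"travel":[36,-38.5,0],"twist":[0,0,0]},{"gripper":85,"travel":[36,-38.5,0],"twist":[0,0,0]},{"gripper":85,"travel":[36,-38.5,0],"twist":[0,0,0]},{"gripper":85,"travel":[36,-38.5,0],"twist":[0,0,0]},{"gripper":85,"travel":[36,-38.5,0],"twist":[0,0,0]}]'
python3 -m crank '[{"gripper":85,"travel":[36,-38.5,0],"twist":[0,0,0]},{"gripper":85,"travel":[36,-38.5,0],"twist":[0,0,0]},{"gripper":85,"travel":[36,-38.5,0],"twist":[0,0,0]},{"gripper":85,"travel":[36,-38.5,0],"twist":[0,0,0]},{"gripper":85,"travel":[0,0,0],"twist":[0,0,-0.18]},{"gripper":85,"travel":[0,0,0],"twist":[0,0,-0.18]},{"gripper":85,"travel":[0,0,0],"twist":[0,0,-0.18]},{"gripper":85,"travel":[0,0,0],"twist":[0,0,-0.18]},{"gripper":85,"travel":[0,0,0],"twist":[0,0,-0.18]},{"gripper":85,"travel":[0,0,0],"twist":[0,0,-0.18]},{"gripper":85,"travel":[0,0,0],"twist":[0,0,-0.18]},{"gripper":85,"travel":[0,0,0],"twist":[0,0,-0.18]}]'
python3 - <<'E'
from h import *
c,im=snap("wrist","w1"); print(tool()[0], bot.get_obs()["tcp_rot"])
E
```

```text
time: 1.6
ee_pos: [0.3904, -0.0676, 0.3002]
tcp_rot: [180.0, -0.0, 14.5]
wrist_force: [0.4, -0.4, -0.1]
opening: 0.0851
grasp_force: 0.0
time: 3.1
ee_pos: [0.4905, 0.1159, 0.2999]
tcp_rot: [-180.0, 0.0, 97.4]
wrist_force: [-0.2, -0.6, -0.9]
opening: 0.0849
grasp_force: 0.0
[0.49053858 0.11586747 0.29995929] [-1.79961685e+02  4.10171198e-03  9.78868408e+01]
```

View pics/w1.png

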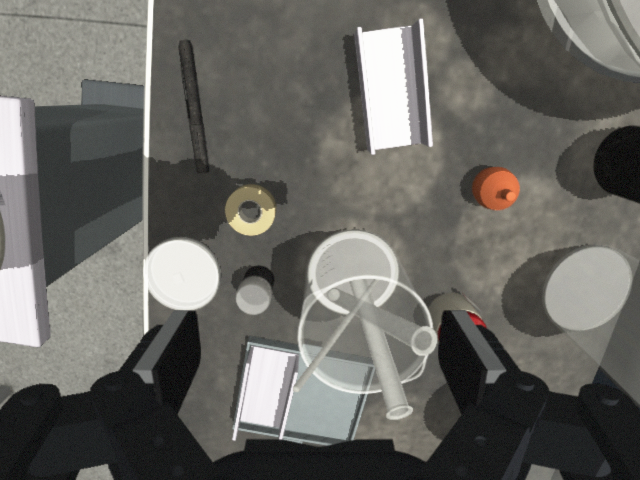

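The wrist view shows b's wall-top corners at about (358,28), (373,152), (421,19) and (431,147). The tray is at the bottom, and the tape, can and jar are to the left.

Run:
```python
from h import *
c=bot.calibration("wrist")
im=cv2.imread("pics/w1.png")
m=cv2.inRange(cv2.cvtColor(im,cv2.COLOR_BGR2HSV),(0,0,130),(179,70,255)); m[:, :330]=0; m[:,450:]=0; m[175:]=0
n,l,s,ce=cv2.connectedComponentsWithStats(m); i=1+s[1:,4].argmax(); 
h=cv2.convexHull(cv2.findContours((l==i).astype(np.uint8),0,2)[0][0])[:,0]
q=cv2.approxPolyDP(h,5,True)[:,0];print(q.tolist())
P=[plane(c,p,.04) for p in [(358,28),(373,152),(431,147),(421,19)]]
for p in P: print(p.round(4))
print([round(np.linalg.norm(P[i]-P[i-1]),4) for i in range(4)])
cen=np.mean(P,0); d=(P[0]-P[1]+P[3]-P[2]); yaw=np.degrees(np.arctan2(d[1],d[0]));print(cen,yaw)
print(delta([cen[0],cen[1],.10],[180,0,yaw]))
```

```text
[[430, 16], [440, 167], [435, 174], [358, 174], [357, 27]]
[0.5062 0.2652 0.04  ]
[0.5395 0.1536 0.04  ]
[0.5962 0.1669 0.04  ]
[0.563  0.2818 0.04  ]
[np.float64(0.0592), np.float64(0.1164), np.float64(0.0582), np.float64(0.1196)]
[0.55121648 0.216878   0.04      ] 106.37568991505657
(array([ 91.7,  74.1, 199.9]), array([-0.0007,  0.    , -0.1482]))
```

```bash
python3 -m crank '[{"gripper":85,"travel":[30,25,25],"twist":[0,0,0]},{"gripper":85,"travel":[30,25,25],"twist":[0,0,0]},{"gripper":85,"travel":[31,24,25],"twist":[0,0,0]},{"gripper":85,"travel":[0,0,25],"twist":[0,0,-0.06]},{"gripper":85,"travel":[0,0,20],"twist":[0,0,-0.06]},{"gripper":85,"travel":[0,0,0],"twist":[0,0,0]},{"gripper":85,"travel":[0,0,0],"twist":[0,0,0]}]'
python3 - <<'E'
from h import *
c,im=snap("wrist","w2"); np.save("c2.npy",c,allow_pickle=True); print(tool()[0], bot.get_obs()["tcp_rot"])
E
```

```text
time: 4.03
ee_pos: [0.553, 0.2153, 0.1812]
tcp_rot: [180.0, -0.0, 103.8]
wrist_force: [0.2, -0.4, 0.2]
opening: 0.0852
grasp_force: 0.0
[0.55323384 0.21531241 0.18149356] [ 1.79916148e+02 -1.06194268e-02  1.03800734e+02]
```

View pics/w2.png

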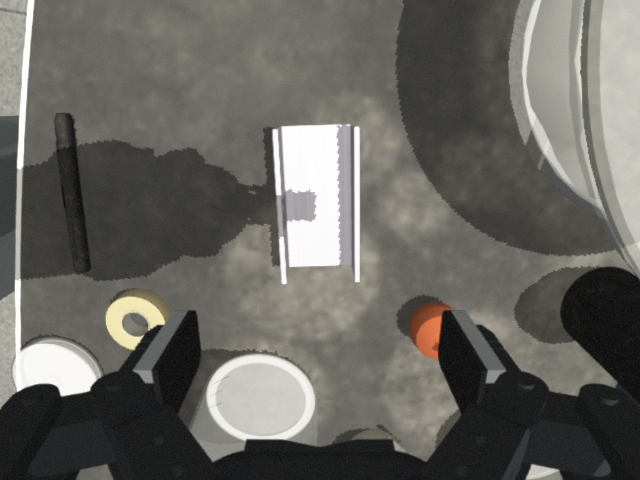

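Close view: b's wall tops run from (274,128) to (284,282) on the left and (358,127) to (357,281) on the right.

Run:
```python
from h import *
c=np.load("c2.npy",allow_pickle=True).item()
P=[plane(c,p,.04) for p in [(273,128),(283,283),(359,281),(359,126)]]
for p in P: print(p.round(4))
print([round(np.linalg.norm(P[i]-P[i-1]),4) for i in range(4)])
cen=np.mean(P,0); d=(P[0]-P[1]+P[3]-P[2]); yaw=np.degrees(np.arctan2(d[1],d[0]));print(cen,yaw)
print(delta([cen[0],cen[1],.013],[180,0,yaw]))
```

```text
[0.5071 0.2668 0.04  ]
[0.5395 0.152  0.04  ]
[0.5974 0.168  0.04  ]
[0.5658 0.2827 0.04  ]
[np.float64(0.0608), np.float64(0.1193), np.float64(0.06), np.float64(0.1189)]
[0.55244271 0.21738965 0.04      ] 105.57718451293397
(array([  2.2,  -0.5, 168.5]), array([ 0.0015, -0.0002, -0.031 ]))
```

```bash
python3 -m crank '[{"gripper":85,"travel":[2,0,40],"twist":[0,0,-0.031]},{"gripper":85,"travel":[0,0,40],"twist":[0,0,0]},{"gripper":85,"travel":[0,0,40],"twist":[0,0,0]},{"gripper":85,"travel":[0,0,30],"twist":[0,0,0]},{"gripper":85,"travel":[0,0,21],"twist":[0,0,0]},{"gripper":85,"travel":[0,0,0],"twist":[0,0,0]},{"gripper":55,"travel":[0,0,0],"twist":[0,0,0]},{"gripper":55,"travel":[0,0,0],"twist":[0,0,0]},{"gripper":55,"travel":[0,0,0],"twist":[0,0,0]},{"gripper":55,"travel":[0,0,0],"twist":[0,0,0]},{"gripper":55,"travel":[0,0,0],"twist":[0,0,0]},{"gripper":55,"travel":[0,0,0],"twist":[0,0,0]}]' 35
```

```text
time: 5.58
ee_pos: [0.5533, 0.2175, 0.0117]
tcp_rot: [179.8, -0.0, 105.7]
wrist_force: [-1.1, -0.8, 6.2]
opening: 0.0596
grasp_force: 36.2
```

```bash
python3 -m crank '[{"gripper":55,"travel":[0,0,-25],"twist":[0,0,0]},{"gripper":55,"travel":[0,0,-50],"twist":[0,0,0]},{"gripper":55,"travel":[0,0,-50],"twist":[0,0,0]},{"gripper":55,"travel":[0,0,-50],"twist":[0,0,0]},{"gripper":55,"travel":[0,0,-50],"twist":[0,0,0]},{"gripper":55,"travel":[0,0,-50],"twist":[0,0,0]},{"gripper":55,"travel":[0,0,-25],"twist":[0,0,0]},{"gripper":55,"travel":[0,0,0],"twist":[0,0,0]}]'
python3 -m crank '[{"gripper":55,"travel":[-20,-7,0],"twist":[0,0,0]},{"gripper":55,"travel":[-40,-14,0],"twist":[0,0,0]},{"gripper":55,"travel":[-40,-15,0],"twist":[0,0,0]},{"gripper":55,"travel":[-40,-15,0],"twist":[0,0,0]},{"gripper":55,"travel":[-40,-15,0],"twist":[0,0,0]},{"gripper":55,"travel":[-40,-15,0],"twist":[0,0,0]},{"gripper":55,"travel":[-40,-15,0],"twist":[0,0,0]},{"gripper":55,"travel":[-40,-14,0],"twist":[0,0,0]},{"gripper":55,"travel":[-40,-14,0],"twist":[0,0,0]},{"gripper":55,"travel":[-37,-13,0],"twist":[0,0,0]},{"gripper":55,"travel":[0,0,0],"twist":[0,0,0.18]},{"gripper":55,"travel":[0,0,0],"twist":[0,0,0.18]}]'
python3 - <<'E'
from h import *
bot.camera("side")
c,im=snap("wrist","w3"); np.save("c3.npy",c,allow_pickle=True); print(tool()[0], bot.get_obs()["tcp_rot"])
c=bot.calibration("top")
P=np.array([plane(c,p,.016) for p in [(289.2,226.8),(337,231),(331.8,288.5),(282.5,283.3)]])
print(P.round(4),P.mean(0),[round(np.linalg.norm(P[i]-P[i-1]),4) for i in range(4)])
E
```

```text
time: 6.58
ee_pos: [0.553, 0.2175, 0.312]
tcp_rot: [179.7, -0.0, 105.7]
wrist_force: [0.9, -1.1, -2.0]
opening: 0.0597
grasp_force: 38.4
time: 8.07
ee_pos: [0.5213, -0.1841, 0.3077]
tcp_rot: [-179.9, -0.0, 84.6]
wrist_force: [-0.7, 0.5, -0.7]
opening: 0.0597
grasp_force: 38.4
[ 0.52148066 -0.18352923  0.30799504] [-1.79890108e+02 -1.73009678e-02  8.48878537e+01]
[[ 0.5905 -0.1131  0.016 ]
 [ 0.581  -0.2507  0.016 ]
 [ 0.4153 -0.2383  0.016 ]
 [ 0.4273 -0.0984  0.016 ]] [ 0.503513   -0.17511436  0.016     ] [np.float64(0.1638), np.float64(0.1379), np.float64(0.1661), np.float64(0.1403)]
```

View pics/w3.png

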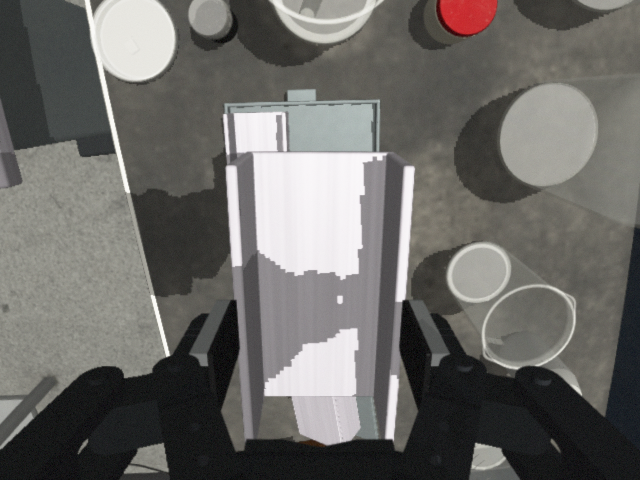

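The tray's far (+y) end rim shows corners at (225,103) and (379,100), with the ear at (288–315,95). Channel_a's wall-top ends are at (225,114) and (287,113). The held b's upper ends are at (228,166) and (412,167).

Run:
```python
from h import *
c=np.load("c3.npy",allow_pickle=True).item()
g=lambda u,v,z:plane(c,(u,v),z)
A,B=g(225,103,.016),g(380,100,.016); print("rim",A,B,np.linalg.norm(A-B)); d=(B-A)/np.linalg.norm(B-A); yaw=np.degrees(np.arctan2(d[1],d[0])); print("yaw",yaw)
ex=(A+B)/2; yv=np.array([-d[1],d[0],0]); print("centre",ex-.070*yv, "ear",g(301.5,95,.016))
a1,a2=g(225,114,.044),g(288,113,.044); print("a",a1,a2,(a2-a1)@d, ((a1+a2)/2-(ex-.07*yv))@d, ((a1+a2)/2-(ex-.07*yv))@yv-.06)
p,r=tool(); zt=p[2]-.0117+.04
for q in [(228,166),(412,167)]: print("b in tool",r.inv().apply(g(*q,zt)-p))
```

```text
rim [ 0.43064496 -0.09587158  0.016     ] [ 0.5917073  -0.10958078  0.016     ] 0.16164473673615926
yaw -4.865137474706065
centre [ 0.50523938 -0.17247398  0.016     ] ear [ 0.51106248 -0.09652314  0.016     ]
a [ 0.43504885 -0.10685697  0.044     ] [ 0.49707506 -0.11263773  0.044     ] 0.062293011936816654 -0.044356162265124496 -0.0008220310344133688
b in tool [ 0.05908708 -0.02905221 -0.02822649]
b in tool [ 0.05804635  0.03019211 -0.02834043]
```

```bash
python3 -m crank '[{"gripper":55,"travel":[11,26,20],"twist":[0,0,-0.004]},{"gripper":55,"travel":[0,0,40],"twist":[0,0,0]},{"gripper":55,"travel":[0,0,45],"twist":[0,0,0]},{"gripper":55,"travel":[0,0,45],"twist":[0,0,0]},{"gripper":55,"travel":[0,0,45],"twist":[0,0,0]},{"gripper":55,"travel":[0,0,33],"twist":[0,0,0]},{"gripper":55,"travel":[0,0,20],"twist":[0,0,0]},{"gripper":55,"travel":[0,0,0],"twist":[0,0,0]},{"gripper":55,"travel":[0,0,0],"twist":[0,0,0]}]'
python3 - <<'E'
from h import *
print(delta([.5484,-.175,.0157],[180,0,85.1]))
E
```

```text
time: 9.3
ee_pos: [0.5494, -0.1742, 0.0621]
tcp_rot: [180.0, 0.0, 85.4]
wrist_force: [-0.3, 0.6, -0.6]
opening: 0.0597
grasp_force: 38.5
(array([-0.8, -1. , 46.4]), array([0.0007, 0.0002, 0.0053]))
```

```bash
python3 -m crank '[{"gripper":55,"travel":[-1,-1,10],"twist":[0,0,0.005]},{"gripper":55,"travel":[0,0,10],"twist":[0,0,0]},{"gripper":55,"travel":[0,0,10],"twist":[0,0,0]},{"gripper":55,"travel":[0,0,7],"twist":[0,0,0]},{"gripper":55,"travel":[0,0,4],"twist":[0,0,0]},{"gripper":55,"travel":[0,0,3],"twist":[0,0,0]},{"gripper":55,"travel":[0,0,2],"twist":[0,0,0]},{"gripper":55,"travel":[0,0,0],"twist":[0,0,0]},{"gripper":55,"travel":[0,0,0],"twist":[0,0,0]}]'
```

```text
time: 10.42
ee_pos: [0.5484, -0.175, 0.0158]
tcp_rot: [180.0, 0.0, 85.0]
wrist_force: [-2.9, 0.0, 3.8]
opening: 0.0592
grasp_force: 39.7
```

```bash
python3 -m crank '[{"gripper":61,"travel":[0,0,0.5],"twist":[0,0,0]},{"gripper":66,"travel":[0,0,0],"twist":[0,0,0]},{"gripper":70,"travel":[0,0,0],"twist":[0,0,0]},{"gripper":70,"travel":[0,0,0],"twist":[0,0,0]},{"gripper":70,"travel":[0,0,-15],"twist":[0,0,0]},{"gripper":70,"travel":[0,0,-25],"twist":[0,0,0]},{"gripper":70,"travel":[0,0,-50],"twist":[0,0,0]},{"gripper":70,"travel":[0,0,-50],"twist":[0,0,0]},{"gripper":70,"travel":[0,0,-50],"twist":[0,0,0]},{"gripper":70,"travel":[0,0,0],"twist":[0,0,0]},{"gripper":85,"travel":[0,0,0],"twist":[0,0,0]}]'
python3 - <<'E'
from h import *
c,im=snap("wrist","w4"); np.save("c4.npy",c,allow_pickle=True); print(tool()[0], bot.get_obs()["tcp_rot"])
E
```

```text
time: 11.8
ee_pos: [0.5484, -0.175, 0.2051]
tcp_rot: [180.0, 0.0, 85.0]
wrist_force: [-0.3, -0.5, -0.4]
opening: 0.0844
grasp_force: 0.0
[ 0.54802245 -0.17485954  0.20418896] [-1.79944814e+02 -1.41958470e-02  8.50166490e+01]
```

View pics/w4.png

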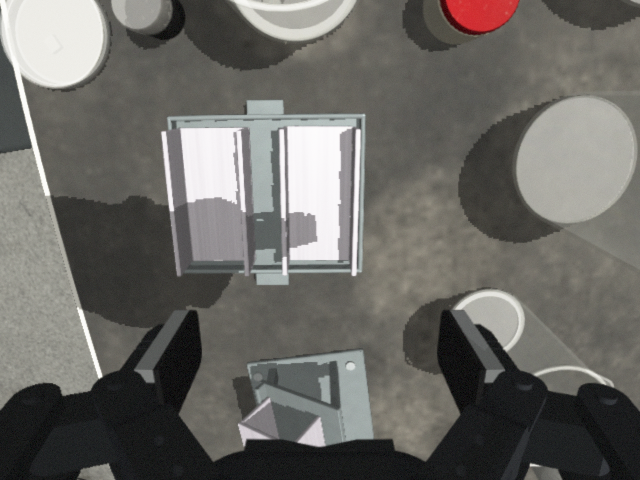

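b sits in the tray beside a with a clear gap; the tray is at (165–365,115–275). The stand with c shows at the bottom (250–370,350–440). I'm checking the poses and moving above the stand.

```bash
python3 - <<'E'
from h import *
c=np.load("c4.npy",allow_pickle=True).item()
C=np.array([.505,-.173,0]);Rt=R.from_euler("z",-4.9,degrees=True)
for n,q,z in [("a",[(163,131),(248,129),(250,274),(178,275)],.044),("b",[(279,128),(361,128),(357,275),(283,275)],.044),("rim+y",[(168,117),(366,115)],.016)]:
    P=np.array([Rt.inv().apply(plane(c,p,z)-C) for p in q]); print(n,P.round(4).tolist(),P.mean(0).round(4))
E
python3 -m crank '[{"gripper":85,"travel":[-10,-5,-25],"twist":[0,0,0]},{"gripper":85,"travel":[-30,-8,-25],"twist":[0,0,0]},{"gripper":85,"travel":[-38,-9,-25],"twist":[0,0,0]},{"gripper":85,"travel":[-38,-9,-21],"twist":[0,0,0]},{"gripper":85,"travel":[-38,-9,0],"twist":[0,0,0]},{"gripper":85,"travel":[-38,-9,0],"twist":[0,0,0]},{"gripper":85,"travel":[-38,-9,0],"twist":[0,0,0]},{"gripper":85,"travel":[0,0,0],"twist":[0,0,0]},{"gripper":85,"travel":[0,0,0],"twist":[0,0,0]}]'
python3 - <<'E'
from h import *
c,im=snap("wrist","w5"); np.save("c5.npy",c,allow_pickle=True); print(tool()[0], bot.get_obs()["tcp_rot"])
E
```

```text
a [[-0.0757, 0.0602, 0.044], [-0.0104, 0.061, 0.044], [-0.0147, -0.0572, 0.044], [-0.0759, -0.0583, 0.044]] [-0.0442  0.0014  0.044 ]
b [[0.013, 0.0616, 0.044], [0.0748, 0.0615, 0.044], [0.0748, -0.0582, 0.044], [0.0129, -0.0581, 0.044]] [0.0439 0.0017 0.044 ]
rim+y [[-0.0806, 0.0697, 0.016], [0.0813, 0.0702, 0.016]] [0.0003 0.07   0.016 ]
time: 12.98
ee_pos: [0.4704, -0.3986, 0.2998]
tcp_rot: [-179.9, -0.1, 85.0]
wrist_force: [0.3, -0.4, -0.0]
opening: 0.0851
grasp_force: 0.0
[ 0.47069027 -0.39829052  0.30021973] [-1.79949675e+02 -5.05581066e-02  8.50422277e+01]
```

View pics/w5.png

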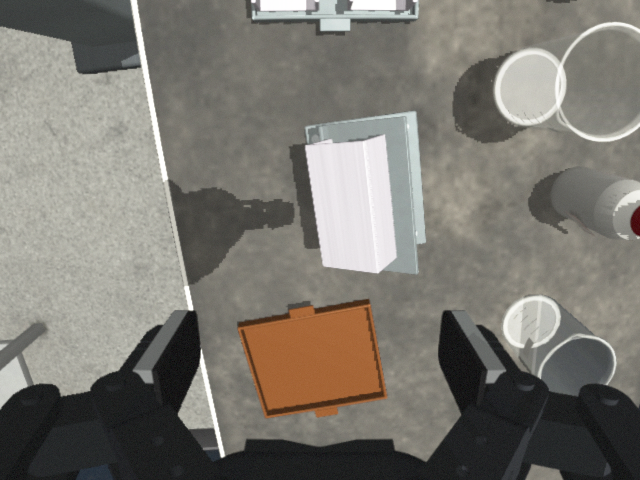

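The wrist view shows c on the stand:
- Its web's lower edge runs from (305,145) to (323,267), and its upper edge from (366,139) to (380,272).
- The upper leg's face is the strip out to (385,135) and (397,266).
- The orange decoy tray is below it.

Run:
```python
from h import *
c=np.load("c5.npy",allow_pickle=True).item()
im=cv2.imread("pics/w5.png")[110:300,280:440].astype(int)
for v in (160,200,250):   # brightness along rows across the channel, for the edges
    r=im[v-110].mean(1); g=np.abs(np.convolve(r,[1,1,0,-1,-1],'same')); print(v,[(280+i,int(g[i])) for i in range(3,157) if g[i]>20 and g[i]==g[i-2:i+3].max()])
e=lambda A,B,z:(plane(c,A,z),plane(c,B,z))
for nm,A,B in [("low",(305,145),(323,267)),("up",(366,139),(380,272)),("leg",(385,135),(397,266))]:
    for z in (.06,.08,.1,.12,.14):
        P,Q=e(A,B,z); print(nm,z,round(np.linalg.norm(P-Q),4),((P+Q)/2).round(4),round(np.degrees(np.arctan2(*(P-Q)[1::-1]))-90,2) if 0 else np.degrees(np.arctan2((P-Q)[1],(P-Q)[0])).round(1))
c=bot.calibration("top")
```

```text
160 [(291, 79), (307, 306), (364, 38), (367, 30), (387, 143), (406, 36), (410, 61), (419, 174)]
200 [(297, 82), (313, 299), (368, 38), (372, 24), (391, 142), (410, 37), (414, 43), (422, 125)]
250 [(320, 192), (374, 24), (396, 151), (416, 92)]
low 0.06 0.1251 [ 0.4633 -0.4204  0.06  ] 93.0
low 0.08 0.1189 [ 0.464  -0.4154  0.08  ] 93.0
low 0.1 0.1127 [ 0.4647 -0.4105  0.1   ] 93.0
low 0.12 0.1065 [ 0.4654 -0.4055  0.12  ] 93.0
low 0.14 0.1003 [ 0.4661 -0.4006  0.14  ] 93.0
up 0.06 0.1365 [ 0.5214 -0.4254  0.06  ] 93.0
up 0.08 0.1297 [ 0.5192 -0.4202  0.08  ] 93.0
up 0.1 0.123 [ 0.517 -0.415  0.1  ] 93.0
up 0.12 0.1162 [ 0.5148 -0.4098  0.12  ] 93.0
up 0.14 0.1094 [ 0.5127 -0.4046  0.14  ] 93.0
leg 0.06 0.1336 [ 0.5394 -0.4217  0.06  ] 93.0
leg 0.08 0.127 [ 0.5363 -0.4167  0.08  ] 93.0
leg 0.1 0.1204 [ 0.5332 -0.4117  0.1   ] 93.0
leg 0.12 0.1137 [ 0.5301 -0.4066  0.12  ] 93.0
leg 0.14 0.1071 [ 0.527  -0.4016  0.14  ] 93.0
```

Cross-check: lower edge at z≈0.076 and upper at 0.110. That puts c's foot centre at about (0.513,-0.4145,0.060), exactly on the stated 60 mm plane, with yaw +3°. I'm tilting the tool, then approaching.

```bash
python3 -m crank '[{"gripper":85,"travel":[0,0,0],"twist":[0,0,-0.07]},{"gripper":85,"travel":[0,0,0],"twist":[0,0,-0.069]},{"gripper":85,"travel":[0,0,0],"twist":[-0.122,0,0]},{"gripper":85,"travel":[0,0,0],"twist":[-0.122,0,0]},{"gripper":85,"travel":[0,0,0],"twist":[-0.122,0,0]},{"gripper":85,"travel":[0,0,0],"twist":[-0.122,0,0]},{"gripper":85,"travel":[0,0,0],"twist":[-0.123,0,0]},{"gripper":85,"travel":[0,0,0],"twist":[0,0,0]},{"gripper":85,"travel":[0,0,0],"twist":[0,0,0]}]'
cat > c.py <<'E'
from h import *
def target(foot,yaw,h):
    Rc=R.from_euler("z",yaw,degrees=True)*R.from_euler("y",-35,degrees=True)
    Rt=Rc*R.from_matrix(np.array([[0,1,0],[1,0,0],[0,0,-1.]]).T) # tool x=ch y, tool y=ch x, tool z=-ch z
    return np.array(foot)+h*Rc.apply([0,0,1]),Rt.as_euler("xyz",degrees=True),Rc
E
python3 - <<'E'
from c import *
p,e,_=target([.513,-.4145,.06],3,.11); print(p,e,bot.get_obs()["q"].round(1),bot.get_obs()["tcp_rot"])
print(delta(p,e))
E
```

```text
time: 14.15
ee_pos: [0.4709, -0.3985, 0.3015]
tcp_rot: [145.1, 0.0, 93.0]
wrist_force: [0.1, 0.0, 0.0]
opening: 0.0845
grasp_force: 0.0
[ 0.44999306 -0.41780205  0.15010672] [145.   0.  93.] [-54.1  -7.6   0.8  77.6  28.7  38.3] [1.45061790e+02 4.87603666e-02 9.30214477e+01]
(array([ -18. , -104.6,  111.6]), array([-0.0011,  0.0005,  0.0008]))
```

```bash
python3 -m crank '[{"gripper":85,"travel":[-6,-20,10],"twist":[0,0,0]},{"gripper":85,"travel":[-6,-35,20],"twist":[0,0,0]},{"gripper":85,"travel":[-6,-30,30],"twist":[0,0,0]},{"gripper":85,"travel":[0,-20,30],"twist":[0,0,0]},{"gripper":85,"travel":[0,0,22],"twist":[0,0,0]},{"gripper":85,"travel":[0,0,0],"twist":[0,0,0]},{"gripper":85,"travel":[0,0,0],"twist":[0,0,0]}]'
python3 - <<'E'
from c import *
c,im=snap("wrist","w6"); np.save("c6.npy",c,allow_pickle=True)
# expected web corners drawn as dots
_,_,Rc=target([.513,-.4145,.06],3,0); F=np.array([.513,-.4145,.06])
q=proj(c,[F+Rc.apply([sx*.031,sy*.06,.04]) for sx in(-1,1) for sy in(-1,1)]); print(q.round(0).tolist())
for p in q: cv2.circle(im,tuple(int(x) for x in p),3,(0,0,255),1)
cv2.imwrite("pics/w6d.png",im)
E
```

```text
time: 15.02
ee_pos: [0.4505, -0.4184, 0.1502]
tcp_rot: [145.0, 0.1, 93.0]
wrist_force: [-0.0, 0.4, 0.4]
opening: 0.0847
grasp_force: 0.0
[[270.0, 331.0], [263.0, 137.0], [368.0, 331.0], [377.0, 137.0]]
```

View pics/w6d.png

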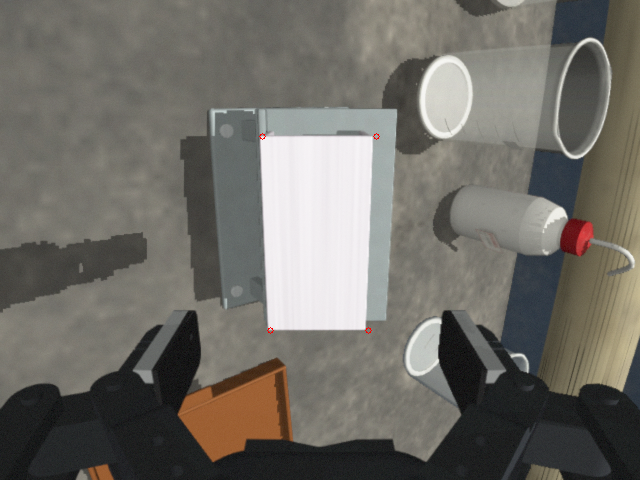

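The predicted corners (red) match the web: (262,137) and (372,137) at the top, (268,331) and (368,331) at the bottom. The error is about 1 mm, so I'm descending along the tool axis and gripping.

```bash
python3 -m crank '[{"gripper":85,"travel":[0,-1,20],"twist":[0,0,0]},{"gripper":85,"travel":[0,0,25],"twist":[0,0,0]},{"gripper":85,"travel":[0,0,25],"twist":[0,0,0]},{"gripper":85,"travel":[0,0,18],"twist":[0,0,0]},{"gripper":85,"travel":[0,0,10],"twist":[0,0,0]},{"gripper":85,"travel":[0,0,0],"twist":[0,0,0]},{"gripper":55,"travel":[0,0,0],"twist":[0,0,0]},{"gripper":55,"travel":[0,0,0],"twist":[0,0,0]},{"gripper":55,"travel":[0,0,0],"twist":[0,0,0]},{"gripper":55,"travel":[0,0,0],"twist":[0,0,0]},{"gripper":55,"travel":[0,0,0],"twist":[0,0,0]},{"gripper":55,"travel":[0,0,0],"twist":[0,0,0]}]' 40
```

```text
time: 16.58
ee_pos: [0.5047, -0.4159, 0.0696]
tcp_rot: [144.9, 0.1, 92.9]
wrist_force: [-7.5, 2.4, 6.4]
opening: 0.0592
grasp_force: 40.5
```

```bash
python3 -m crank '[{"gripper":55,"travel":[0,0,-10],"twist":[0,0,0]},{"gripper":55,"travel":[0,0,-25],"twist":[0,0,0]},{"gripper":55,"travel":[0,0,-40],"twist":[0,0,0]},{"gripper":55,"travel":[0,0,-40],"twist":[0,0,0]},{"gripper":55,"travel":[0,0,-40],"twist":[0,0,0]},{"gripper":55,"travel":[0,0,-25],"twist":[0,0,0]},{"gripper":55,"travel":[0,0,0],"twist":[0.06,0,0]},{"gripper":55,"travel":[0,0,0],"twist":[0.12,0,0]},{"gripper":55,"travel":[0,0,0],"twist":[0.13,0,0]},{"gripper":55,"travel":[0,0,0],"twist":[0.13,0,0]},{"gripper":55,"travel":[0,0,0],"twist":[0.12,0,0]},{"gripper":55,"travel":[0,0,0],"twist":[0.053,0,0]}]'
python3 -m crank '[{"gripper":55,"travel":[0,0,-20],"twist":[0,0,0.07]},{"gripper":55,"travel":[0,0,-40],"twist":[0,0,0.068]},{"gripper":55,"travel":[0,0,0],"twist":[0,0,0]},{"gripper":55,"travel":[0,0,0],"twist":[0,0,0]}]'
python3 - <<'E'
from c import *
c,im=snap("wrist","w7"); np.save("c7.npy",c,allow_pickle=True)
print(delta([.505,-.173,.30],[180,0,85.1]))
g=im.astype(int).mean(2); p,r=tool()
# held c: its web plane is at tool z = +.012-.040
c0=p+r.apply([0,0,-.028]); print(proj(c,[p+r.apply([x,y,-.028]) for x in(-.06,.06) for y in(-.031,.031)]).round(0).tolist())
m=cv2.inRange(im,(170,170,170),(255,255,255)); n,l,s,ce=cv2.connectedComponentsWithStats(m); i=1+s[1:,4].argmax(); print(s[i])
E
```

```text
time: 18.08
ee_pos: [0.4023, -0.4205, 0.2155]
tcp_rot: [-179.7, -0.0, 93.0]
wrist_force: [0.7, 0.3, -1.6]
opening: 0.0583
grasp_force: 46.2
time: 18.58
ee_pos: [0.4018, -0.4207, 0.2748]
tcp_rot: [-179.9, -0.0, 85.1]
wrist_force: [-0.9, 0.2, -3.2]
opening: 0.0585
grasp_force: 46.2
(array([255.5,  81.7, -25.8]), array([-0.0032, -0.0008, -0.0001]))
[[245.0, 452.0], [394.0, 452.0], [224.0, 162.0], [416.0, 162.0]]
[  225   158   189   145 23543]
```

```bash
python3 -m crank '[{"gripper":55,"travel":[16,5,0],"twist":[0,0,0]},{"gripper":55,"travel":[32,10,0],"twist":[0,0,0]},{"gripper":55,"travel":[40,13,0],"twist":[0,0,0]},{"gripper":55,"travel":[40,13,0],"twist":[0,0,0]},{"gripper":55,"travel":[40,13,0],"twist":[0,0,0]},{"gripper":55,"travel":[40,13,0],"twist":[0,0,0]},{"gripper":55,"travel":[32,10,0],"twist":[0,0,0]},{"gripper":55,"travel":[14,5,20],"twist":[0,0,0]},{"gripper":55,"travel":[0,0,45],"twist":[0,0,0]},{"gripper":55,"travel":[0,0,45],"twist":[0,0,0]},{"gripper":55,"travel":[0,0,40],"twist":[0,0,0]},{"gripper":55,"travel":[0,0,25],"twist":[0,0,0]}]'
python3 -m crank '[{"gripper":55,"travel":[0,0,0],"twist":[0,0,0]},{"gripper":55,"travel":[0,0,0],"twist":[0,0,0]}]'
python3 - <<'E'
from c import *
c,im=snap("wrist","w8"); np.save("c8.npy",c,allow_pickle=True)
print(delta([.505,-.174,.0206],[180,0,85.1]))
E
```

```text
time: 20.12
ee_pos: [0.5037, -0.1733, 0.0972]
tcp_rot: [-179.7, -0.0, 85.1]
wrist_force: [-0.4, -0.0, -1.0]
opening: 0.0584
grasp_force: 46.2
time: 20.38
ee_pos: [0.5055, -0.1743, 0.1012]
tcp_rot: [-179.9, 0.0, 85.1]
wrist_force: [1.1, 0.1, -2.5]
opening: 0.0576
grasp_force: 46.2
(array([ 0.5, -0.8, 81. ]), array([-0.0002,  0.0006, -0.0002]))
```

View pics/w8.png

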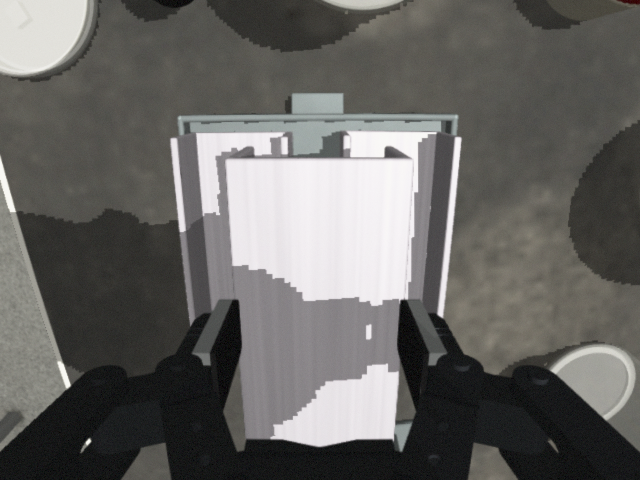

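The held c spans columns 226–413, centred over the tray (178–459) with its legs above the two troughs. I'm lowering it slowly.

```bash
python3 -m crank '[{"gripper":55,"travel":[0,0,15],"twist":[0,0,0]},{"gripper":55,"travel":[0,0,15],"twist":[0,0,0]},{"gripper":55,"travel":[0,0,12],"twist":[0,0,0]},{"gripper":55,"travel":[0,0,10],"twist":[0,0,0]},{"gripper":55,"travel":[0,0,10],"twist":[0,0,0]},{"gripper":55,"travel":[0,0,8],"twist":[0,0,0]},{"gripper":55,"travel":[0,0,4],"twist":[0,0,0]},{"gripper":55,"travel":[0,0,3],"twist":[0,0,0]},{"gripper":55,"travel":[0,0,2],"twist":[0,0,0]},{"gripper":55,"travel":[0,0,0],"twist":[0,0,0]},{"gripper":55,"travel":[0,0,0],"twist":[0,0,0]}]'
```

```text
time: 21.8
ee_pos: [0.5052, -0.1747, 0.0214]
tcp_rot: [-179.9, 0.0, 85.1]
wrist_force: [1.1, -0.5, -2.5]
opening: 0.0582
grasp_force: 46.2
```

No contact yet; going on in 1 mm steps.

```bash
python3 -m crank '[{"gripper":55,"travel":[0,0,1],"twist":[0,0,0]},{"gripper":55,"travel":[0,0,1],"twist":[0,0,0]},{"gripper":55,"travel":[0,0,0],"twist":[0,0,0]}]'; python3 -m crank '[{"gripper":55,"travel":[0,0,1],"twist":[0,0,0]},{"gripper":55,"travel":[0,0,0],"twist":[0,0,0]}]'
```

```text
time: 22.18
ee_pos: [0.5054, -0.1748, 0.0206]
tcp_rot: [-180.0, 0.0, 85.1]
wrist_force: [-4.0, 0.9, 9.2]
opening: 0.0583
grasp_force: 51.3
time: 22.42
ee_pos: [0.5054, -0.1748, 0.0205]
tcp_rot: [-180.0, 0.0, 85.1]
wrist_force: [-7.4, 3.0, 15.1]
opening: 0.0585
grasp_force: 53.9
```

```bash
python3 -m crank '[{"gripper":55,"travel":[0,0,-1.5],"twist":[0,0,0]},{"gripper":60,"travel":[0,0,0],"twist":[0,0,0]},{"gripper":66,"travel":[0,0,0],"twist":[0,0,0]},{"gripper":72,"travel":[0,0,0],"twist":[0,0,0]},{"gripper":72,"travel":[0,0,0],"twist":[0,0,0]},{"gripper":72,"travel":[0,0,-10],"twist":[0,0,0]},{"gripper":72,"travel":[0,0,-20],"twist":[0,0,0]},{"gripper":72,"travel":[0,0,-40],"twist":[0,0,0]},{"gripper":72,"travel":[0,0,-50],"twist":[0,0,0]},{"gripper":72,"travel":[0,0,-50],"twist":[0,0,0]},{"gripper":72,"travel":[0,0,0],"twist":[0,0,0]},{"gripper":72,"travel":[0,0,0],"twist":[0,0,0]}]'
python3 - <<'E'
from c import *
c,im=snap("wrist","w9"); C=np.array([.505,-.173,0]);Rt=R.from_euler("z",-4.9,degrees=True)
q=proj(c,[C+Rt.apply([x,y,.048]) for x in(-.031,.031) for y in(-.06,.06)])
for p in q: cv2.circle(im,tuple(int(x) for x in p),3,(0,0,255),1)
cv2.imwrite("pics/w9d.png",im[60:420,100:540]); print((q-[100,60]).round(0).tolist())
E
```

```text
time: 23.92
ee_pos: [0.5054, -0.1746, 0.1897]
tcp_rot: [-179.9, 0.0, 85.1]
wrist_force: [-0.3, -0.7, -0.6]
opening: 0.0721
grasp_force: 0.0
[[180.0, 223.0], [175.0, 67.0], [258.0, 223.0], [263.0, 67.0]]
```

View pics/w9d.png

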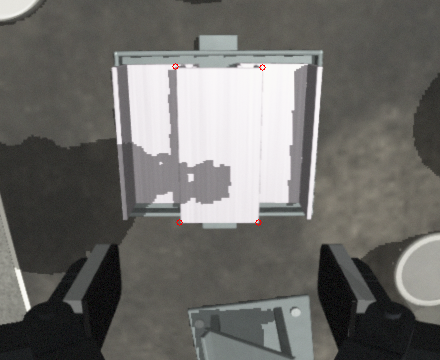

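The packed channel c matches the predicted corners at z = 48 mm: (176,67), (262,67), (180,223) and (258,223). It is level and centred, with a leg in each trough, and the gripper is clear.

Run:
```python
from workcell import bot
print(bot.job_done())
```

```text
the job is handed in; nothing more can be done
None
```

The three channels are packed interlocked in the grey tray, released and level in the last wrist picture, and I handed the job in at about 24 s of the 70 s; no verdict came back.

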